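# Take the clamp coupler off its ball mount

## Task

On the bench mount, first slide the safety keeper fully to the end of its rail so that it no longer hangs over the tongue stub. Then take the upright fin of the coupler's latch, pull it sideways (the same way the keeper slides) against its spring as far as it goes, lift the coupler straight up off the ball, and finish while still holding it level by the fin, about 10 cm above where it sat. Leave the keeper open and do not disturb the glassware standing around.

Things in the scene. Friction and masses are not known exactly. Their poses are not given: they have to be found in the camera images.
- mount: grey ball mount fixed to the bench, plate 215 x 150 x 12 mm (x -50..165, y -50..100). Origin on the bench below the ball; x runs from the ball to the rest post, y to the side to which keeper and latch open. Steel ball 36 mm across, centre 85 mm up, on a 16 mm neck with a 32 mm flange that the latch hooks under. Rest post at x = 110 mm, top 79 mm up, carries the stub. Yaw within 0.5 rad
- coupler: loose aluminium coupler, about 0.5 kg with latch, weight nearly under the latch fin: square cap 49 x 49 mm over the ball (1.5 mm play; walls reach 10 mm below, top 26 mm above the ball centre), blunt nose to -x, tongue stub 20 wide x 16 mm high reaching 154 mm along +x. Origin at the ball centre when seated (85 mm up); axes as the mount's
- latch_grip (a point): grip point on the coupler's latch: upright steel fin on top of the cap, 30 mm long along the coupler's x, 12 mm thick along y, 36 mm high, top 151.5 mm above the bench when seated. The point is on the fin's centre line, 10.5 mm below its top. Pinch from above across the 12 mm; the fin can carry the whole coupler
- latch (a joint): pull of the latch along the coupler's +y, in m: 0 closed (hooked under the flange), 0.016 at its stop; pull to the stop to free the ball. Spring 4 N at the start, 10.5 N at the stop, closes by itself when let go. Once the cap is clear of the ball the spring slides the cap 16 mm after the held fin and the joint reads 0 again
- keeper_grip (a point): grip point on the safety keeper: dark steel hook on a rail beside the rest post, its arm 3 mm above the tongue stub. On top a fin 26 mm long along the mount's x, 12 mm thick along y, 34 mm high, top 140 mm above the bench. The point is on the fin's centre line, 10 mm below its top; closed, it is at mount x = 110, y = 25 mm. Pinch from above across the 12 mm
- keeper (a joint): how far the keeper is slid along the mount's +y, in m: 0 closed over the stub, 0.05 at the end of its rail; friction about 2 N, stays where it is left
- reagent_bottle: amber glass bottle with black cap, 64 mm across, 160 mm high, a bystander; origin under its centre
- reagent_jar: amber glass jar with black cap, 60 mm across, 90 mm high, a bystander; origin under its centre
- flask: clear conical flask, 68 mm across at the foot, 104 mm high, a bystander; origin under its centre
Things that resemble listed ones, but are neither listed nor needed, are in the scene too. What is shaped like the coupler but blue, pink or yellow is not meant.

How it is judged:
By the outcome, as a careful person would: the job done as asked, in the order asked, and still so for the second after the job is handed in, while the arm keeps its last pose, push and grip.
It also fails if it takes over 48 s, if anything falls off the work surface, if the arm or the gripper's body presses on something with over 40 N, if the wrist force passes 120 N, or if a joint passes its speed limit or range.

## Robot

A 6-joint arm with a two-finger parallel gripper is mounted at the origin on the work surface. World frame = base frame: x ahead of the robot, y to its left, z up, the work surface at z = 0. Lengths are in m, angles in rad, forces in N, time in s.
With the tool pointing down it reaches from about 0.3 to 0.775 m from the base axis. Payload 14.6 kg.
Tool frame: the origin (TCP) lies between the finger pads, 19 mm behind the fingertips; this is the grasp point; z points along the fingers, y is the line along which they close (so a half turn about z gives the same grasp; the last joint's range is limited). The gripper opens to 94 mm and grips with 3 to 60 N. Pads are 16 mm wide; open, the fingers measure 119 mm over their backs; the gripper's body (75 mm by 177 mm) begins 78 mm behind the grasp point.
Start: joints at [-1.187, 0.3, 1.521, -0, 1.321, -0.067], TCP at [0.24, -0.495, 0.224] pointing down, gripper open.
Joint ranges: [-3.03, 3.03], [-0.79, 2.21], [0.23, 2.52], [-1.04, 4.18], [0, 3.07], [-2.55, 2.55]. Speed limits (rad/s): [2.22, 2.22, 2.57, 3.14, 3.14, 3.14].

## Interface

Orientations are given as [roll, pitch, yaw] about the fixed x, y, z axes, in that order (R = Rz(yaw) Ry(pitch) Rx(roll)).
In Python, from station import ctrl, cams gives the robot as it stands. The module is installed in compiled form; this text tells all that it offers.
- The arm moves only by the tool arm_command, never from a script. Its argument "plan" is a list that holds one entry, the list of rows, each a list of 7 numbers: the shift along the tool's x, y, z in a scale on which 1.0 is 500 mm, then the turn, a rotation vector about the tool's x, y, z in normalised numbers (1 is pi/2 rad), then the closure, from -1 (fully open) to 1 (shut). A call has 1 to 12 rows; each row is the pose to reach, as a shift and turn from the pose commanded when the call began, along the tool's axes at that moment; what a row does not reach only later rows make up. A row lasts 1/10 s, in which the tool goes at most 50 mm and 8.59 degrees, less where a joint would pass 70% of its speed; a pose out of reach is approached as far as the arm can. Shift and turn numbers lie between -1 and 1, and a call with a number outside is refused. A call with a gripper value outside its range is refused whole. The fingers move at their own pace and stop on an object; "squeeze" is the grip in N (left out, the last holds). Time passes only in rows, so rows that repeat a pose let the fingers close. It gives the time, the measured TCP pose, the force, the opening and the grip force at its end, in the units of the state.
- ctrl.get_obs(): the state, without advancing time (a new reading comes with each control period).
- cams.camera(name): name is "scene" or "top" or "wrist"; returns (picture, depth): 420x560x3 uint8, blue, green, red; 420x560 float32, m along the optical axis (not along the pixel's ray), 0 where there is no reading.
- cams.camera_info(name): a dict with "fx", "fy", "cx", "cy" (pixels), "dist_coeffs" ([k1, k2, p1, p2, k3] as OpenCV has them; the pictures are not rectified), "world_to_cam" (4x4, takes a point from world to camera coordinates). Camera axes: x right, y down, z forward; pixel columns grow to the right and rows downward; lengths in m; the calibration is good to about 2 mm. A picture is of the moment at which its call begins: read the wrist's pose just before it. camera_info takes no time and is no camera call; for the wrist camera it gives the pose at the moment of the call.
- ctrl.hand_in(): hands the job in; it is judged then, once.
The state is a dict: "time_s": time; "qpos": joint angles; "joint_vel": joint speeds; "tau": joint torques, N m; "ee_pos": TCP position; "eef_rot": TCP orientation; "force": force on the tool from outside, world axes, zero at the start; "moment": the same for the moment, N m; "grip_width": finger opening in m; "grip_force": force on a finger pad.
Only numpy, scipy, OpenCV 4.12 (cv2) and the standard library are available. Lean on these libraries where they do the work, as an engineer would, in place of code of your own. Each camera call takes 0.05 s, during which the arm holds its last target. There are 200 camera calls.

## Working session

There is one attempt and no reset: what is moved stays moved. The work goes in short steps, Python scripts to look and compute and a tool call to move; the robot and the scene stay as the last step left them, time stands still between calls to the robot, and variables do not carry over. Pictures are saved under pics/ and viewed, at most 10 in all, crops included, and the job is handed in when it is done.

Besides the shell and the picture viewer there is one more tool, called after "Request:" by a JSON object that holds its "fn" and its "kwargs". arm_command: Moves the arm, as the interface text tells. Its arguments: {"type":"object","properties":{"plan":{"type":"array"},"squeeze":{"type":"number"}},"required":["plan"]}

```bash
mkdir -p pics; python3 - <<'E'
from station import ctrl,cams
import cv2,numpy as np
for n in("top","scene"):
    p,d=cams.camera(n); cv2.imwrite(f"pics/{n}0.png",p); np.save(f"{n}0.npy",d)
    i=cams.camera_info(n); print(n,i)
o=ctrl.get_obs(); print(o)
E
```

```text
top {'fx': 502.7795451233789, 'fy': 502.7795451233789, 'cx': 279.4510679871193, 'cy': 214.5645049856178, 'dist_coeffs': array([0.06383622, 0.        , 0.        , 0.        , 0.        ]), 'world_to_cam': array([[ 0.01248215, -0.99990435,  0.00595681,  0.06039534],
       [-0.98090451, -0.01340086, -0.19402774,  0.55194753],
       [ 0.19408901, -0.00342118, -0.98097796,  1.11434678],
       [ 0.        ,  0.        ,  0.        ,  1.        ]])}
scene {'fx': 489.83461790061426, 'fy': 489.83461790061426, 'cx': 283.3997382054444, 'cy': 209.62851010033813, 'dist_coeffs': array([0.0522017, 0.       , 0.       , 0.       , 0.       ]), 'world_to_cam': array([[-0.29997361,  0.95369928, -0.02176054,  0.11108408],
       [ 0.65149216,  0.18814888, -0.73495439, -0.30166909],
       [-0.69683125, -0.23464375, -0.67776731,  1.67622024],
       [ 0.        ,  0.        ,  0.        ,  1.        ]])}
{'time_s': 0.1, 'qpos': array([-1.18657066e+00,  3.00400117e-01,  1.52150066e+00, -1.77366800e-05,
        1.32071096e+00, -6.66047031e-02]), 'joint_vel': array([-2.93670434e-04, -6.22241141e-05, -2.21655257e-03, -1.81876428e-03,
       -2.15138672e-03,  7.12146598e-04]), 'tau': array([ 1.78939597e-03, -5.32644510e+01, -3.53283763e+01,  7.09600816e-02,
        2.34990427e-02, -2.72290589e-05]), 'ee_pos': array([ 0.23955356, -0.49485409,  0.22375928]), 'eef_rot': array([-3.14057468e+00, -5.06836412e-05,  4.50834740e-01]), 'force': array([-0.08941439, -0.04511335, -0.27781133]), 'moment': array([-0.01508177,  0.0624017 ,  0.03748815]), 'grip_force': 0.0, 'grip_width': 0.09433020827707904}
```

View pics/top0.png

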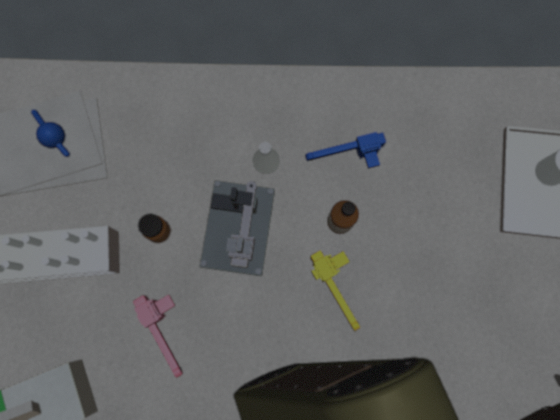

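View pics/scene0.png

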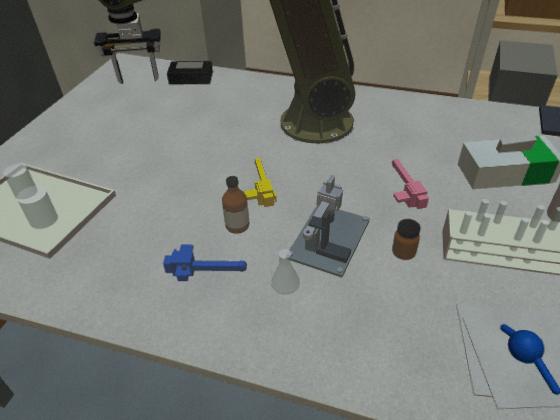

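The top view shows four coupler shapes: grey on the mount (240,245), blue (370,145), yellow (328,265) and pink (148,312). Only the grey one sits on the ball mount. The dark keeper is at (235,197), the flask at (265,155), the bottle at (345,212) and the jar at (153,227). I'll measure and confirm with a crop.

```bash
cat > h.py <<'E'
import cv2,numpy as np
from station import ctrl,cams
def cloud(d,i):
    h,w=d.shape; v,u=np.mgrid[:h,:w]
    K=np.array([[i["fx"],0,i["cx"]],[0,i["fy"],i["cy"]],[0,0,1]])
    n=cv2.undistortPoints(np.stack([u,v],-1).reshape(-1,1,2).astype(np.float64),K,np.array(i["dist_coeffs"])).reshape(h,w,2)
    c=np.dstack([n[...,0]*d,n[...,1]*d,d]); T=i["world_to_cam"]
    P=(c-T[:3,3])@T[:3,:3]; P[d<=0]=np.nan
    return P
E
python3 - <<'E'
from h import *
p=cv2.imread("pics/top0.png"); c=p[165:290,185:375]
cv2.imwrite("pics/crop1.png",cv2.resize(c,None,fx=4,fy=4,interpolation=cv2.INTER_CUBIC))
for n in("top","scene"):
    P=cloud(np.load(n+"0.npy"),cams.camera_info(n))
    m=(P[...,2]>.045)&(P[...,2]<.2)&(P[...,0]>.2)&(P[...,0]<.75)&(abs(P[...,1])<.35)
    k,l,s,ce=cv2.connectedComponentsWithStats(m.astype(np.uint8))
    for j in range(1,k):
        if s[j,4]>15:
            q=P[l==j]; print(n,s[j],q.min(0).round(3),q.max(0).round(3),np.median(q,0).round(3))
    for lo,hi in((.125,.143),(.143,.158)):
        mm=(P[...,2]>lo)&(P[...,2]<hi)&m
        k,l,s,ce=cv2.connectedComponentsWithStats(mm.astype(np.uint8))
        for j in range(1,k):
            if s[j,4]>5: q=P[l==j]; print(' fin',n,lo,s[j],ce[j].round(1),q.mean(0).round(4),q.max(0).round(3))
E
```

```text
top [356 134  30  21 403] [ 0.703 -0.184  0.045] [ 0.75  -0.114  0.061] [ 0.731 -0.144  0.054]
top [257 142  18  22 292] [0.677 0.082 0.045] [0.711 0.123 0.109] [0.69  0.103 0.078]
top [ 226  181   31   87 1549] [0.425 0.122 0.045] [0.621 0.183 0.155] [0.502 0.146 0.106]
top [328 200  31  32 738] [ 0.515 -0.107  0.046] [ 0.578 -0.046  0.165] [ 0.538 -0.071  0.111]
top [152 214  16  26 296] [0.49  0.327 0.045] [0.546 0.35  0.095] [0.514 0.338 0.085]
top [311 250  29  31 469] [ 0.402 -0.069  0.045] [ 0.47  -0.006  0.063] [ 0.435 -0.035  0.055]
top [150 303  12  21 121] [0.303 0.328 0.045] [0.346 0.35  0.06 ] [0.32  0.343 0.054]
 fin top 0.125 [230 187   8  13  75] [233.3 193.1] [0.5805 0.1686 0.1379] [0.594 0.176 0.143]
 fin top 0.125 [339 209  15  10  36] [344.4 214.4] [ 0.5386 -0.0731  0.1287] [ 0.551 -0.062  0.135]
 fin top 0.125 [239 239   5  14  18] [242.  246.5] [0.4648 0.1469 0.134 ] [0.48  0.153 0.143]
 fin top 0.143 [342 203   5   3   6] [344.2 204.2] [ 0.5552 -0.0692  0.1563] [ 0.558 -0.065  0.158]
 fin top 0.143 [341 206   9  10  24] [343.9 211.2] [ 0.5409 -0.0689  0.1522] [
[... 734 characters left out ...]
] [ 0.734 -0.138  0.054]
scene [276 249  19  29 375] [0.685 0.087 0.045] [0.72  0.13  0.106] [0.708 0.111 0.074]
 fin scene 0.125 [326 179   9  11  42] [329.6 185.6] [0.4774 0.157  0.1341] [0.487 0.164 0.143]
 fin scene 0.125 [227 186  12   8  57] [232.8 189.5] [ 0.5563 -0.0701  0.1324] [ 0.563 -0.06   0.142]
 fin scene 0.125 [322 210   9  12  70] [325.8 215.5] [0.5862 0.1739 0.1354] [0.597 0.181 0.143]
 fin scene 0.143 [316 117  22   4  41] [326.7 118.5] [0.2116 0.0834 0.1534] [0.223 0.111 0.158]
 fin scene 0.143 [327 175   8  11  51] [330.5 179.6] [0.472  0.1572 0.149 ] [0.486 0.163 0.154]
 fin scene 0.143 [226 176  13  12  70] [232.3 183.2] [ 0.5554 -0.0696  0.1523] [ 0.563 -0.058  0.158]
```

View pics/crop1.png

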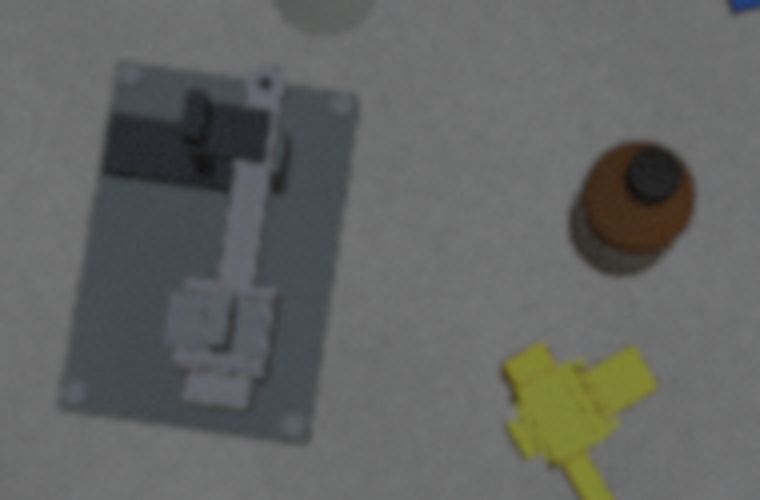

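The crop confirms the grey coupler on the plate: the latch fin is at crop (215,325), the dark keeper fin is at (197,115), and the bystanders are well clear. I'll move above it for a wrist view.

Units first: shifts go in shares of 500 mm and turns go in shares of pi/2 rad. So 479 mm is 0.958, -115 mm is -0.23, 0.6 rad is 0.382.

Request:
{"fn": "arm_command", "kwargs": {"plan": [[[0.08, -0.076, -0.03, 0, 0, 0.0318, -1], [0.16, -0.154, -0.07, 0, 0, 0.0637, -1], [0.24, -0.23, -0.12, 0, 0, 0.1273, -1], [0.32, -0.308, -0.16, 0, 0, 0.191, -1], [0.4, -0.384, -0.2, 0, 0, 0.2546, -1], [0.48, -0.46, -0.2, 0, 0, 0.3183, -1], [0.56, -0.54, -0.2, 0, 0, 0.382, -1], [0.64, -0.616, -0.2, 0, 0, 0.382, -1], [0.72, -0.692, -0.2, 0, 0, 0.382, -1], [0.8, -0.77, -0.2, 0, 0, 0.382, -1], [0.88, -0.846, -0.2, 0, 0, 0.382, -1], [0.958, -0.924, -0.2, 0, 0, 0.382, -1]]]}}

```text
time_s: 1.3
ee_pos: [0.442, 0.0553, 0.324]
eef_rot: [3.142, -0.0, -0.149]
force: [0.3, 0.2, -0.5]
grip_width: 0.094
grip_force: 0.0
```

```bash
python3 - <<'E'
from h import *
o=ctrl.get_obs();print(o["ee_pos"],o["eef_rot"],o["qpos"],o["time_s"])
i=cams.camera_info("wrist");p,d=cams.camera("wrist");cv2.imwrite("pics/w1.png",p);np.save("w1.npy",d);np.save("w1T.npy",i["world_to_cam"]);print(i)
E
```

```text
[0.44199034 0.05526524 0.32395267] [ 3.14159086e+00 -7.13485980e-05 -1.49003911e-01] [ 4.21401609e-02 -7.52516790e-05  1.63526715e+00 -1.53463641e-05
  1.50633105e+00  1.76194139e+00] 1.3
{'fx': 370.6848913274758, 'fy': 370.6848913274758, 'cx': 273.2361805655612, 'cy': 210.77728066507336, 'dist_coeffs': array([-0.03068598,  0.        ,  0.        ,  0.        ,  0.        ]), 'world_to_cam': array([[-0.14923554, -0.98880106,  0.00110248,  0.12023894],
       [-0.95328576,  0.14417133,  0.26544468,  0.35998536],
       [-0.26263093,  0.03856281, -0.96412546,  0.60187104],
       [ 0.        ,  0.        ,  0.        ,  1.        ]])}
```

View pics/w1.png

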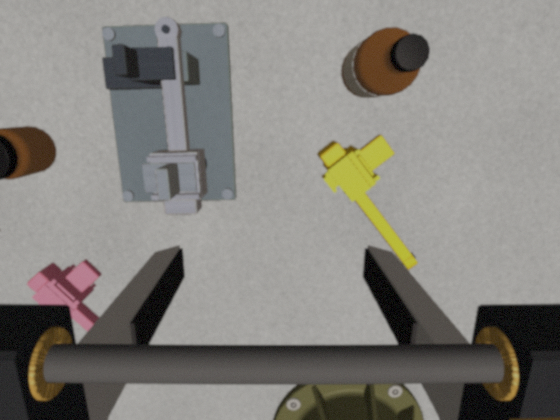

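The wrist view shows the mount plate with corners at about (103,27), (227,23), (236,200) and (123,203). The keeper fin is at about (122,60) and the latch fin at about (165,178). I'll work out the yaw and fin positions.

```bash
cat >> h.py <<'E'
def ray(pix,z,i):
    K=np.array([[i["fx"],0,i["cx"]],[0,i["fy"],i["cy"]],[0,0,1]]);T=i["world_to_cam"]
    n=cv2.undistortPoints(np.array(pix,float).reshape(-1,1,2),K,np.array(i["dist_coeffs"])).reshape(-1,2)
    D=np.c_[n,np.ones(len(n))]@T[:3,:3]; C=-T[:3,:3].T@T[:3,3]
    return C+D*((z-C[2])/D[:,2])[:,None]
def fins(P,boxes):
    for (lo,hi,x0,x1,y0,y1) in boxes:
        m=(P[...,2]>lo)&(P[...,2]<hi)&(P[...,0]>x0)&(P[...,0]<x1)&(P[...,1]>y0)&(P[...,1]<y1)
        q=P[m]; print(m.sum(),q.mean(0).round(4),np.percentile(q,[3,97],axis=0).round(4).tolist(),cv2.minAreaRect((q[:,:2]*1000).astype(np.float32)))
E
python3 - <<'E'
from h import *
i=cams.camera_info("wrist")
p=cv2.imread("pics/w1.png");d=np.load("w1.npy")
c=ray([(103,27),(227,23),(236,200),(123,203)],.012,i)[:,:2];print(c.round(4),[np.linalg.norm(c[a]-c[a-1]).round(4) for a in range(4)])
v=c[0]-c[3];w=c[1]-c[2];e=c[0]-c[1];f=c[3]-c[2]
print("yaw",np.arctan2(v[1],v[0]),np.arctan2(w[1],w[0]),np.arctan2(-e[0],e[1]),np.arctan2(-f[0],f[1]))
fins(cloud(d,i),[(.134,.145,.54,.63,.13,.22),(.146,.158,.42,.52,.12,.19)])
C=-i["world_to_cam"][:3,:3].T@i["world_to_cam"][:3,3];print(C)
E
```

```text
[[0.6428 0.2339]
 [0.6245 0.0886]
 [0.4132 0.1145]
 [0.4309 0.263 ]] [np.float64(0.2138), np.float64(0.1464), np.float64(0.2129), np.float64(0.1496)]
yaw -0.13651993907516782 -0.12165987561594976 -0.12503684951070712 -0.11904537552667933
467 [0.5816 0.1761 0.1391] [[0.5695, 0.1707, 0.1349], [0.594, 0.1829, 0.141]] ((582.1063232421875, 177.24774169921875), (12.871532440185547, 25.977685928344727), 82.16887664794922)
438 [0.4699 0.1589 0.1504] [[0.4559, 0.1531, 0.1474], [0.4835, 0.1654, 0.152]] ((469.76214599609375, 159.82818603515625), (12.82680606842041, 29.432785034179688), 82.78163146972656)
[0.52052016 0.04908078 0.48405709]
```

To row units: -136 mm is -0.272, 120 mm is 0.24, -0.019 rad is -0.0121.

Request:
{"fn": "arm_command", "kwargs": {"plan": [[[0.06, -0.068, 0.04, 0, 0, -0.0121, -1], [0.12, -0.136, 0.08, 0, 0, -0.0121, -1], [0.18, -0.204, 0.12, 0, 0, -0.0121, -1], [0.24, -0.272, 0.168, 0, 0, -0.0121, -1], [0.24, -0.272, 0.168, 0, 0, -0.0121, -1], [0.24, -0.272, 0.168, 0, 0, -0.0121, -1], [0.24, -0.272, 0.168, 0, 0, -0.0121, -1]]]}}

```text
time_s: 2.05
ee_pos: [0.5805, 0.1691, 0.2413]
eef_rot: [-3.141, -0.002, -0.131]
force: [-0.1, -0.2, 0.4]
grip_width: 0.0938
grip_force: 0.0
```

```bash
python3 - <<'E'
from h import *
o=ctrl.get_obs();print(o["ee_pos"],o["eef_rot"],o["qpos"],o["time_s"])
i=cams.camera_info("wrist");p,d=cams.camera("wrist");cv2.imwrite("pics/w2.png",p);np.save("w2.npy",d)
fins(cloud(d,i),[(.136,.144,.54,.63,.13,.22),(.147,.157,.42,.52,.12,.19)])
P=cloud(d,i)
for z in(.02,.1): 
  m=(abs(P[...,2]-z)<.01);print(z,m.sum())
E
```

```text
[0.58048162 0.16914877 0.2413055 ] [-3.14105424e+00 -1.54735374e-03 -1.30577203e-01] [ 2.22984934e-01  4.10401153e-01  1.33273418e+00 -3.11197800e-05
  1.39681926e+00  1.92436341e+00] 2.05
541 [0.5824 0.1708 0.1398] [[0.5704, 0.1649, 0.1379], [0.5944, 0.1768, 0.1413]] ((581.9989624023438, 170.84716796875), (11.188087463378906, 25.751461029052734), 82.23979187011719)
130 [0.4813 0.1527 0.1503] [[0.4782, 0.1471, 0.1473], [0.4836, 0.1585, 0.1522]] ((480.86505126953125, 152.85595703125), (6.866405963897705, 12.19598388671875), 0.5924155116081238)
0.02 20348
0.1 8489
```

View pics/w2.png

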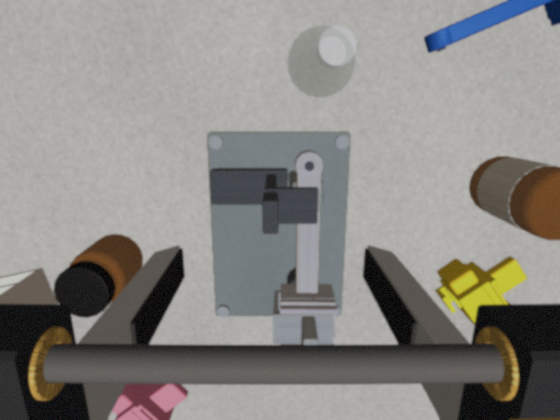

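The keeper fin is at (271,205), centred between the fingers and aligned with them. The depth gives its position as (0.582, 0.171). I'll descend and grip it.

To row units: 110 mm is 0.22, 105 mm is 0.21.

Request:
{"fn": "arm_command", "kwargs": {"plan": [[[0.002, 0.002, 0.06, 0, 0, 0, -0.4], [0.002, 0.002, 0.12, 0, 0, 0, -0.2], [0.002, 0.002, 0.16, 0, 0, 0, -0.1], [0.002, 0.002, 0.19, 0, 0, 0, 0], [0.002, 0.002, 0.21, 0, 0, 0, 0], [0.002, 0.002, 0.22, 0, 0, 0, 0], [0.002, 0.002, 0.22, 0, 0, 0, 0], [0.002, 0.002, 0.22, 0, 0, 0, 0.5], [0.002, 0.002, 0.22, 0, 0, 0, 1], [0.002, 0.002, 0.22, 0, 0, 0, 1], [0.002, 0.002, 0.22, 0, 0, 0, 1], [0.002, 0.002, 0.22, 0, 0, 0, 1]]], "squeeze": 20}}

```text
time_s: 3.3
ee_pos: [0.5817, 0.1688, 0.1302]
eef_rot: [-3.141, -0.0, -0.13]
force: [1.0, 0.2, 2.7]
grip_width: 0.0121
grip_force: 20.0
```

To row units: -48 mm is -0.096, -46 mm is -0.092.

Request:
{"fn": "arm_command", "kwargs": {"plan": [[[0, -0.008, 0, 0, 0, 0, 1], [0, -0.018, 0, 0, 0, 0, 1], [0, -0.028, 0, 0, 0, 0, 1], [0, -0.038, 0, 0, 0, 0, 1], [0, -0.048, 0, 0, 0, 0, 1], [0, -0.058, 0, 0, 0, 0, 1], [0, -0.068, 0, 0, 0, 0, 1], [0, -0.078, 0, 0, 0, 0, 1], [0, -0.086, 0, 0, 0, 0, 1], [0, -0.092, 0, 0, 0, 0, 1], [0, -0.096, 0, 0, 0, 0, 1], [0, -0.096, 0, 0, 0, 0, 1]]]}}

```text
time_s: 4.5
ee_pos: [0.5876, 0.2136, 0.1301]
eef_rot: [3.136, 0.001, -0.131]
force: [-7.9, -22.9, 11.8]
grip_width: 0.0119
grip_force: 20.0
```

To row units: -3 mm is -0.006, -2 mm is -0.004.

Request:
{"fn": "arm_command", "kwargs": {"plan": [[[0, -0.002, 0, 0, 0, 0, 1], [0, -0.004, 0, 0, 0, 0, 1], [0, -0.006, 0, 0, 0, 0, 1], [0, -0.006, 0, 0, 0, 0, 1], [0, -0.006, 0, 0, 0, 0, 1]]]}}

```text
time_s: 5.0
ee_pos: [0.5877, 0.2142, 0.13]
eef_rot: [3.132, 0.003, -0.132]
force: [-12.6, -39.5, 15.2]
grip_width: 0.0125
grip_force: 20.0
```

The keeper has met a hard stop. I'll release, rise and check it.

To row units: -110 mm is -0.22, -80 mm is -0.16.

Request:
{"fn": "arm_command", "kwargs": {"plan": [[[0, 0.006, 0, 0, 0, 0, 1], [0, 0.01, 0, 0, 0, 0, 1], [0, 0.01, 0, 0, 0, 0, 1], [0, 0.01, 0, 0, 0, 0, 0], [0, 0.01, 0, 0, 0, 0, 0], [0, 0.01, -0.04, 0, 0, 0, 0], [0, 0.01, -0.1, 0, 0, 0, -0.2], [0, 0.01, -0.16, 0, 0, 0, -1], [0, 0.01, -0.22, 0, 0, 0, -1], [0, 0.01, -0.22, 0, 0, 0, -1], [0, 0.01, -0.22, 0, 0, 0, -1]]]}}

```text
time_s: 6.1
ee_pos: [0.5875, 0.2146, 0.2397]
eef_rot: [-3.141, -0.0, -0.13]
force: [0.2, 0.6, -0.2]
grip_width: 0.0727
grip_force: 0.0
```

```bash
python3 - <<'E'
from h import *
o=ctrl.get_obs();print(o["ee_pos"],o["eef_rot"],o["time_s"])
i=cams.camera_info("wrist");p,d=cams.camera("wrist");cv2.imwrite("pics/w3.png",p);np.save("w3.npy",d)
P=cloud(d,i)
fins(P,[(.136,.144,.54,.63,.13,.26)])
# stub top / keeper arm section near x~.57..6
m=(P[...,2]>.087)&(P[...,2]<.099)&(P[...,0]>.53)&(P[...,0]<.56); print("stub",P[m].mean(0),m.sum())
E
```

```text
[0.58750473 0.21456472 0.23972561] [-3.14127103e+00 -1.62149947e-04 -1.29863666e-01] 6.1
547 [0.588  0.2128 0.1398] [[0.5755, 0.2069, 0.1378], [0.5998, 0.2187, 0.1412]] ((587.4005737304688, 212.82875061035156), (11.178975105285645, 25.64606285095215), 82.73887634277344)
stub [0.54291064 0.24578245 0.09254704] 1102
```

View pics/w3.png

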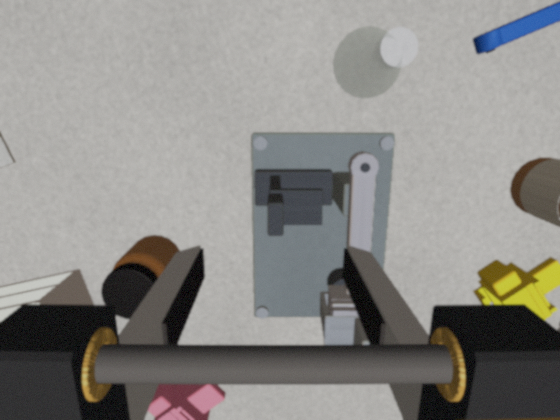

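The keeper fin is now at (276,205) and its arm at (305,205), clear of the stub at (362,200). It moved only about 42 mm, so I'll compare it with the plate edges.

```bash
python3 - <<'E'
from h import *
i=cams.camera_info("wrist")   # arm has not moved since w3
c=ray([(251.5,133),(394,132.5),(259,317)],.012,i)[:,:2]; print(c)
v=c[0]-c[1];yaw=np.arctan2(-v[0],v[1]);w=c[0]-c[2];print("yaw",yaw,np.arctan2(w[1],w[0]),np.linalg.norm(v))
yaw=-.13
R=np.array([[np.cos(yaw),-np.sin(yaw)],[np.sin(yaw),np.cos(yaw)]])
for k,(mx,my) in enumerate([(165,100),(165,-50),(-50,100)]):
    o=c[k]-R@np.array([mx,my])/1000
    print("origin",o,"keeper now",R.T@(np.array([.588,.2128])-o),"before",R.T@(np.array([.5824,.1708])-o))
P=cloud(np.load("w3.npy"),i)
g=(P-np.r_[o,0]); L=np.dstack([g[...,:2]@R,P[...,2]])
def st(n,m): q=L[m]; print(n,m.sum(),np.percentile(q,[2,50,98],axis=0).round(4).tolist())
st("stub",(abs(L[...,2]-.093)<.006)&(L[...,0]>.09)&(L[...,0]<.15)&(abs(L[...,1])<.03))
st("arm",(abs(L[...,2]-.101)<.007)&(L[...,0]>.08)&(L[...,0]<.15)&(L[...,1]>.02))
st("rail",(L[...,2]>.02)&(L[...,2]<.09)&(L[...,0]>.08)&(L[...,0]<.15)&(L[...,1]>.02))
p=cv2.imread("pics/w3.png");cv2.imwrite("pics/w3c.png",cv2.resize(p[120:330,230:420],None,fx=2.8,fy=2.8,interpolation=cv2.INTER_CUBIC))
E
```

```text
[[0.64345394 0.22914718]
 [0.62508796 0.08371302]
 [0.43161348 0.25145497]]
yaw -0.12561879853183855 -0.10491798369710567 0.14658923395812543
origin [0.46688281 0.15138063] keeper now [0.11213314 0.07660203] before [0.11202503 0.03423048]
origin [0.46796196 0.15468075] keeper now [0.11149091 0.07318986] before [0.1113828  0.03081831]
origin [0.46822816 0.14581707] keeper now [0.11007792 0.08194424] before [0.10996981 0.03957269]
stub 1729 [[0.0912, -0.0021, 0.089], [0.1211, 0.0083, 0.0946], [0.1487, 0.0176, 0.0968]]
arm 1519 [[0.0946, 0.0434, 0.0989], [0.1109, 0.0597, 0.1051], [0.1238, 0.0818, 0.1066]]
rail 2092 [[0.0938, 0.0202, 0.0242], [0.1162, 0.055, 0.0293], [0.1267, 0.1008, 0.0771]]
```

View pics/w3c.png

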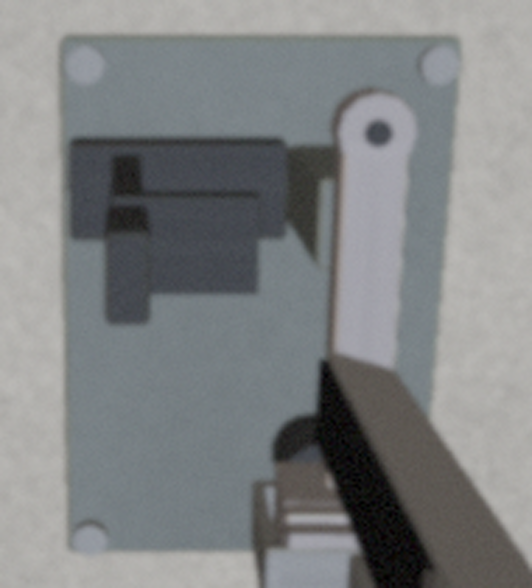

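In the mount frame, with the stub centreline as y = 0, the keeper fin is at y≈74–75 mm, the end of its rail. It had started about 7 mm open, which explains the shorter stroke. Next I'll hover over the latch fin.

To row units: -110 mm is -0.22, 76 mm is 0.152.

Request:
{"fn": "arm_command", "kwargs": {"plan": [[[-0.072, 0.05, 0, 0, 0, 0, -1], [-0.146, 0.102, 0, 0, 0, 0, -1], [-0.22, 0.152, 0, 0, 0, 0, -1], [-0.22, 0.152, 0, 0, 0, 0, -1], [-0.22, 0.152, 0, 0, 0, 0, -1], [-0.22, 0.152, 0, 0, 0, 0, -1]]]}}

```text
time_s: 6.75
ee_pos: [0.4693, 0.1534, 0.2395]
eef_rot: [3.142, 0.0, -0.13]
force: [0.7, -0.7, -0.3]
grip_width: 0.0941
grip_force: 0.0
```

```bash
python3 - <<'E'
from h import *
o=ctrl.get_obs();print(o["ee_pos"],o["eef_rot"],o["time_s"],o["joint_vel"].round(3))
i=cams.camera_info("wrist");p,d=cams.camera("wrist");cv2.imwrite("pics/w4.png",p)
fins(cloud(d,i),[(.147,.157,.42,.52,.12,.19),(.136,.144,.54,.63,.16,.26)])
E
```

```text
[0.46927949 0.15344849 0.23953314] [ 3.14152771e+00  3.85119044e-04 -1.30098577e-01] 6.75 [ 0.002  0.011 -0.01  -0.001  0.002 -0.   ]
687 [0.4693 0.1542 0.1511] [[0.455, 0.1481, 0.1492], [0.4829, 0.1602, 0.1526]] ((468.7653503417969, 154.34483337402344), (11.46700382232666, 29.96866798400879), 82.75641632080078)
750 [0.587  0.2123 0.1397] [[0.575, 0.2062, 0.1375], [0.5985, 0.2184, 0.1412]] ((586.8673095703125, 212.9345245361328), (12.781363487243652, 25.206056594848633), 81.6391830444336)
```

To row units: 98.5 mm is 0.197, 95 mm is 0.19.

Request:
{"fn": "arm_command", "kwargs": {"plan": [[[0, 0, 0.06, 0, 0, 0, -0.4], [0, 0, 0.11, 0, 0, 0, -0.2], [0, 0, 0.15, 0, 0, 0, -0.1], [0, 0, 0.176, 0, 0, 0, 0], [0, 0, 0.19, 0, 0, 0, 0], [0, 0, 0.197, 0, 0, 0, 0], [0, 0, 0.197, 0, 0, 0, 0], [0, 0, 0.197, 0, 0, 0, 0.5], [0, 0, 0.197, 0, 0, 0, 1], [0, 0, 0.197, 0, 0, 0, 1], [0, 0, 0.197, 0, 0, 0, 1], [0, 0, 0.197, 0, 0, 0, 1]]], "squeeze": 45}}

```text
time_s: 8.0
ee_pos: [0.4687, 0.1531, 0.1416]
eef_rot: [-3.142, -0.0, -0.13]
force: [-0.2, 2.0, 0.7]
grip_width: 0.0116
grip_force: 45.0
```

Gripped. I'll pull along +y in steps to find the stop.

Request:
{"fn": "arm_command", "kwargs": {"plan": [[[0, -0.004, 0, 0, 0, 0, 1], [0, -0.008, 0, 0, 0, 0, 1], [0, -0.012, 0, 0, 0, 0, 1], [0, -0.016, 0, 0, 0, 0, 1], [0, -0.02, 0, 0, 0, 0, 1], [0, -0.024, 0, 0, 0, 0, 1], [0, -0.026, 0, 0, 0, 0, 1], [0, -0.028, 0, 0, 0, 0, 1], [0, -0.03, 0, 0, 0, 0, 1], [0, -0.03, 0, 0, 0, 0, 1], [0, -0.03, 0, 0, 0, 0, 1]]]}}

```text
time_s: 9.1
ee_pos: [0.4705, 0.1673, 0.1414]
eef_rot: [3.14, 0.0, -0.13]
force: [-0.6, -9.1, 2.0]
grip_width: 0.0118
grip_force: 45.0
```

To row units: -2 mm is -0.004, -1 mm is -0.002.

Request:
{"fn": "arm_command", "kwargs": {"plan": [[[0, -0.002, 0, 0, 0, 0, 1], [0, -0.004, 0, 0, 0, 0, 1], [0, -0.004, 0, 0, 0, 0, 1], [0, -0.004, 0, 0, 0, 0, 1]]]}}

```text
time_s: 9.5
ee_pos: [0.4708, 0.1691, 0.1414]
eef_rot: [3.139, 0.0, -0.13]
force: [-1.0, -9.4, 2.7]
grip_width: 0.0117
grip_force: 45.0
```

To row units: -1 mm is -0.002, -0.5 mm is -0.001.

Request:
{"fn": "arm_command", "kwargs": {"plan": [[[0, -0.001, 0, 0, 0, 0, 1], [0, -0.002, 0, 0, 0, 0, 1], [0, -0.002, 0, 0, 0, 0, 1], [0, -0.002, 0, 0, 0, 0, 1]]]}}

```text
time_s: 9.9
ee_pos: [0.4709, 0.1701, 0.1414]
eef_rot: [3.139, 0.0, -0.13]
force: [-1.2, -10.2, 3.4]
grip_width: 0.0118
grip_force: 45.0
```

To row units: -1 mm is -0.002, -0.5 mm is -0.001.

Request:
{"fn": "arm_command", "kwargs": {"plan": [[[0, -0.001, 0, 0, 0, 0, 1], [0, -0.002, 0, 0, 0, 0, 1], [0, -0.002, 0, 0, 0, 0, 1], [0, -0.002, 0, 0, 0, 0, 1]]]}}

```text
time_s: 10.3
ee_pos: [0.471, 0.171, 0.1414]
eef_rot: [3.139, 0.0, -0.13]
force: [-1.4, -9.5, 2.0]
grip_width: 0.0121
grip_force: 45.0
```

To row units: -1 mm is -0.002, -0.5 mm is -0.001.

Request:
{"fn": "arm_command", "kwargs": {"plan": [[[0, -0.001, 0, 0, 0, 0, 1], [0, -0.002, 0, 0, 0, 0, 1], [0, -0.002, 0, 0, 0, 0, 1], [0, -0.002, 0, 0, 0, 0, 1]]]}}

```text
time_s: 10.7
ee_pos: [0.471, 0.1715, 0.1413]
eef_rot: [3.138, 0.001, -0.13]
force: [-1.6, -14.1, 3.5]
grip_width: 0.0119
grip_force: 45.0
```

At the stop, with the force rising past the spring. Lifting now.

To row units: -12 mm is -0.024, -10 mm is -0.02.

Request:
{"fn": "arm_command", "kwargs": {"plan": [[[0, 0, -0.004, 0, 0, 0, 1], [0, 0, -0.008, 0, 0, 0, 1], [0, 0, -0.012, 0, 0, 0, 1], [0, 0, -0.016, 0, 0, 0, 1], [0, 0, -0.02, 0, 0, 0, 1], [0, 0, -0.024, 0, 0, 0, 1]]]}}

```text
time_s: 11.3
ee_pos: [0.4699, 0.1716, 0.1515]
eef_rot: [3.137, 0.004, -0.13]
force: [-1.8, -9.9, -10.9]
grip_width: 0.0117
grip_force: 45.0
```

To row units: -24 mm is -0.048, -21 mm is -0.042.

Request:
{"fn": "arm_command", "kwargs": {"plan": [[[0, 0, -0.006, 0, 0, 0, 1], [0, 0, -0.012, 0, 0, 0, 1], [0, 0, -0.018, 0, 0, 0, 1], [0, 0, -0.024, 0, 0, 0, 1], [0, 0, -0.03, 0, 0, 0, 1], [0, 0, -0.036, 0, 0, 0, 1], [0, 0, -0.042, 0, 0, 0, 1], [0, 0, -0.048, 0, 0, 0, 1], [0, 0, -0.048, 0, 0, 0, 1]]]}}

```text
time_s: 12.2
ee_pos: [0.4713, 0.1731, 0.1777]
eef_rot: [-3.141, -0.0, -0.13]
force: [0.1, 0.2, -4.7]
grip_width: 0.0118
grip_force: 45.0
```

The coupler hangs free, with 4.7 N of weight and no side force. I'll raise it to about 100 mm.

To row units: -64 mm is -0.128, -62 mm is -0.124.

Request:
{"fn": "arm_command", "kwargs": {"plan": [[[0, 0, -0.012, 0, 0, 0, 1], [0, 0, -0.026, 0, 0, 0, 1], [0, 0, -0.04, 0, 0, 0, 1], [0, 0, -0.056, 0, 0, 0, 1], [0, 0, -0.072, 0, 0, 0, 1], [0, 0, -0.088, 0, 0, 0, 1], [0, 0, -0.104, 0, 0, 0, 1], [0, 0, -0.116, 0, 0, 0, 1], [0, 0, -0.124, 0, 0, 0, 1], [0, 0, -0.128, 0, 0, 0, 1], [0, 0, -0.128, 0, 0, 0, 1], [0, 0, -0.128, 0, 0, 0, 1]]]}}

```text
time_s: 13.4
ee_pos: [0.4711, 0.1729, 0.2412]
eef_rot: [3.141, 0.0, -0.13]
force: [-0.0, 0.3, -5.7]
grip_width: 0.0119
grip_force: 45.0
```

```bash
python3 - <<'E'
from h import *
o=ctrl.get_obs();print(o["ee_pos"],o["force"],o["grip_width"],o["time_s"])
i=cams.camera_info("scene");p,d=cams.camera("scene");P=cloud(d,i)
cv2.imwrite("pics/s5.png",cv2.resize(p[60:320,170:470],None,fx=2.3,fy=2.3,interpolation=cv2.INTER_CUBIC))
i=cams.camera_info("wrist");p,d=cams.camera("wrist");P=cloud(d,i)
fins(P,[(.136,.144,.55,.63,.16,.26)])
m=(P[...,2]>.17)&(P[...,2]<.21)&(P[...,0]>.51)&(P[...,0]<.64)&(P[...,1]>.12)&(P[...,1]<.2)
q=P[m];A=np.c_[q[:,0]-.47,q[:,1]-.17,np.ones(len(q))];print(m.sum(),np.linalg.lstsq(A,q[:,2],rcond=None)[0],np.percentile(q,[2,98],axis=0))
E
```

```text
[0.47114351 0.17291402 0.24119242] [-0.02503712  0.29723825 -5.72092603] 0.011940661921535535 13.4
752 [0.5866 0.2127 0.1397] [[0.5746, 0.2068, 0.1372], [0.5985, 0.2189, 0.1414]] ((586.712158203125, 213.31556701660156), (12.631144523620605, 25.670438766479492), 82.9949722290039)
6698 [ 0.00095279 -0.00372093  0.19429605] [[0.51214819 0.14856825 0.19273593]
 [0.60018732 0.17433802 0.19586927]]
```

View pics/s5.png

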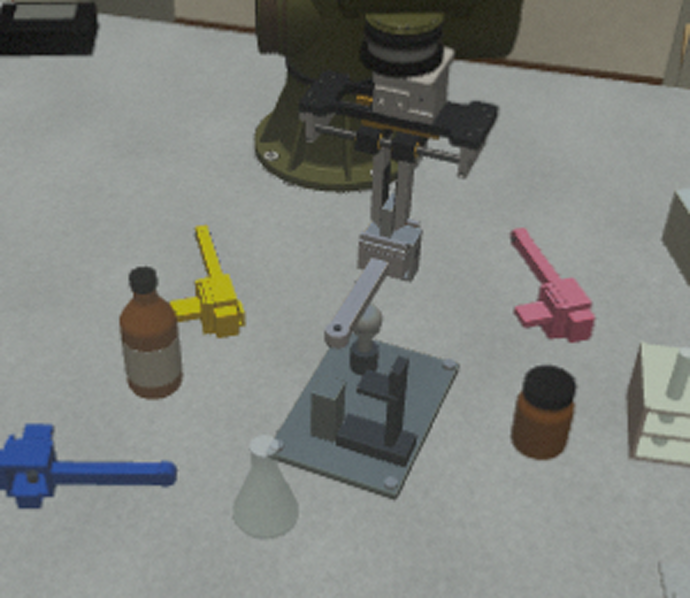

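The crop shows the coupler at (390,250) held level above the bare ball at (367,322). The stub top rose from about 93 to 194 mm. The keeper at (398,400) is still open, and the glassware is standing.

```bash
python3 -c "
from station import ctrl
print(ctrl.hand_in())"
```

```text
the job is handed in; nothing more can be done
None
```

I slid the keeper to its stop, pulled the latch to its stop, and handed in with the coupler held level by its fin about 10 cm above its seat; the keeper is still open and the glassware is still standing (result not reported back).

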